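# Switch on the remaining specimen light plates

### The job

Three specimen light plates stand on the bench, each with a round push-lock button: locked in means its lamp is on, standing out means off, and every full click changes it over. One of them is already on: find out which two buttons still stand out, by looking or by touching their tops, and click those in from above, so that in the end all three buttons stay locked in.

Things in the scene. Friction and masses are not known exactly. Their poses are not given: they have to be found in the camera images.
- button_a_top (a point): Centre of the flat top (z up) of a black round push-lock button, 32 mm across, near the robot-side end of a fixed light plate (white box 160 x 100 x 45 mm with a shallow dish on it). The three buttons are alike. Top height above the bench: 65 mm standing out (off), 56 mm locked in (on), 50.5 mm pressed fully home. At the start one of the three is locked and two are out.
- button_b_top (a point): Same point on the second plate's button, alike. A press takes the button below 52 mm, to its stop at 50.5 mm; once let up it has changed over: from out to locked, or from locked to out. A shorter press changes nothing.
- button_c_top (a point): Same point on the third plate's button, alike. The spring pushes back with 2 N when out, 3 N when locked or fully home; pressed at 30 mm/s it resists with up to 10 N before the firm stop at home. Let up, it takes about a second to settle. Which plate stands where varies.

How it is judged:
By the outcome, as a careful person would: the job done as asked, in the order asked, and still so for the second after the job is handed in, with the robot touching nothing.
It also fails if it takes over 38 s, if anything falls off the work surface, if the arm or the gripper's body presses on something with over 40 N, if the wrist force passes 120 N, or if a joint passes its speed limit or range.

### The arm

A 7-joint arm with a two-finger parallel gripper is mounted at the origin on the work surface. World frame = base frame: x ahead of the robot, y to its left, z up, the work surface at z = 0. Lengths are in m, angles in rad, forces in N, time in s.
With the tool pointing down it reaches from about 0.4 to 0.9 m from the base axis. Payload 5.5 kg.
Tool frame: the origin (TCP) lies between the finger pads; the fingertips stand 11 mm ahead of it and the grasp point (between the pads) lies 8 mm behind it (ctrl.finger_overhang is the distance from the TCP to the fingertips, in m); x points along the fingers, y is the direction in which the jaws open and shut, and the axes are right-handed (so a half turn about x gives the same grasp; the last joint's range is limited). The gripper opens to 85 mm and grips with 20 to 120 N. Pads are 22 mm wide; open, the fingers measure 114 mm over their backs; the gripper's body (76 mm by 85 mm) begins 54 mm behind the grasp point. The pads swing forward as they close: fully open they stand 13 mm farther back than shut.
Start: joints at [-1.02, 0.501, -0.427, 1.55, 0.221, 1.138, -0.21], TCP at [0.184, 0.623, 0.242] pointing down, gripper open.
Joint ranges: [-2.88, 2.88], [-0.31, 2.03], [-1.54, 1.56], [0.2, 2.42], [-1.41, 4.55], [0.19, 2.02], [-2.57, 2.57]. Speed limits (rad/s): [2.57, 2.57, 3.14, 3.14, 3.14, 3.14, 3.14].

### API

Orientations are given as a unit quaternion [w, x, y, z].
In Python, from plant import get_state, optics, finish_job, ctrl gives the robot as it stands.
- The arm moves only by the shell command python3 -m handwheel 'ROWS' [FORCE]. ROWS is JSON, a list that holds one entry, the list of rows, each a list of 7 numbers: the opening, from 0 (shut) to 1 (fully open), then the shift along the world's x, y, z in cm, then the turn, a rotation vector about the world's x, y, z in rad. In form: [[[jaw, dx, dy, dz, rx, ry, rz], ...]]. A call has 1 to 10 rows; each row is the pose to reach, as a shift and turn from the pose commanded when the call began; what a row does not reach only later rows make up. A row lasts 1/8 s, in which the tool goes at most 62.5 mm and 10.7 degrees, less where a joint would pass 70% of its speed; a pose out of reach is approached as far as the arm can. A call with a gripper value outside its range is refused whole. The fingers move at their own pace and stop on an object; FORCE is the grip in N (left out, the last holds). Time passes only in rows, so rows that repeat a pose let the fingers close. It gives the time, the measured TCP pose, the force and the opening at its end, in the units of the state.
- get_state(): the state, without advancing time (a new reading comes with each control period).
- optics.grab_frame(name): name is "side" or "top" or "wrist"; returns the picture (480x640x3 uint8, red, green, blue); there is no depth.
- optics.get_calibration(name): a dict with "mtx" (3x3 intrinsics, pixels), "rvec" (rotation vector, rad) and "tvec" (3), from world to camera coordinates, as OpenCV has them; the wrist camera has in their place "T_tool_cam" (4x4, takes a point from camera to tool coordinates, whose origin is the TCP and whose axes are the tool frame's). Camera axes: x right, y down, z forward; pixel columns grow to the right and rows downward; lengths in m; the calibration is good to about 2 mm. The wrist camera is an equidistant fisheye: a pixel r from the principal point sees the ray r / f radians off the axis. A picture is of the moment at which its call begins: read the wrist's pose just before it. get_calibration takes no time and is no camera call.
- finish_job(): hands the job in, once; it reports no verdict.
Trained networks look in the newest picture that a camera, given by its name, has taken for a name from the list of things; names that differ only in an ending like _2 or _b are one class to them, and where a whole thing is asked for, a point or a joint stands for the part that bears it (a point fixed in the world has none). Each returns a list of dicts, best first, with "p" (0 to 1); they miss things now and then, are a little off and sometimes report something else, mostly with a low value. They report only what shows in the picture. A call takes as long as a camera call.
- optics.search_frame(camera, query): "box" ([left, top, right, bottom] in pixels, round what is visible of it).
- optics.spot_point(camera, query): "position" ([row, column] in pixels: a listed point, or the origin of a listed thing).
The state is a dict: "time_s": time; "q": joint angles; "dq": joint speeds; "joint_torque": joint torques, N m; "ee_pos": TCP position; "tool_rot": TCP orientation; "force": force on the tool from outside, world axes, zero at the start; "torque": the same for the moment, N m; "grip_width": finger opening in m.
Only numpy, scipy, OpenCV 4.12 (cv2) and the standard library are available. Lean on these libraries where they do the work, as an engineer would, in place of code of your own. Each camera call takes 0.05 s, during which the arm holds its last target.

## Working session

There is one attempt and no reset: what is moved stays moved. The work goes in short steps, Python scripts to look and compute and a shell command to move; the robot and the scene stay as the last step left them, time stands still between calls to the robot, and variables do not carry over. Pictures are saved under pics/ and viewed, and the job is handed in when it is done.

```bash
mkdir -p pics; ls; python3 - <<'E'
from plant import get_state, optics, ctrl
import cv2
s=get_state();print(s['time_s'],s['ee_pos'],s['tool_rot'],s['grip_width'],ctrl.finger_overhang)
for c in ['top','side']:
    im=optics.grab_frame(c);cv2.imwrite(f'pics/{c}0.png',im[:,:,::-1])
    for q in optics.spot_point(c,'button_a_top'):print(c,q)
    print(optics.get_calibration(c))
E
```

```text
pics
0.0 [0.18436724 0.62260118 0.24126488] [ 0.699692    0.10070384  0.69991027 -0.1020562 ] 0.08512890412392987 0.011
top {'position': [220.0, 317.5], 'p': 0.6}
{'mtx': array([[514.44752392,   0.        , 320.43082141],
       [  0.        , 514.44752392, 236.53297725],
       [  0.        ,   0.        ,   1.        ]]), 'rvec': array([ 2.18885484, -2.18363237,  0.03220153]), 'tvec': array([0.01444449, 0.51093421, 1.05519878])}
side {'position': [233.7, 333.5], 'p': 0.61}
{'mtx': array([[550.64696365,   0.        , 320.69721636],
       [  0.        , 550.64696365, 236.50289347],
       [  0.        ,   0.        ,   1.        ]]), 'rvec': array([ 2.30796744, -0.31703991,  0.1282304 ]), 'tvec': array([-0.48731699,  0.16167838,  1.04034393])}
```

View pics/top0.png

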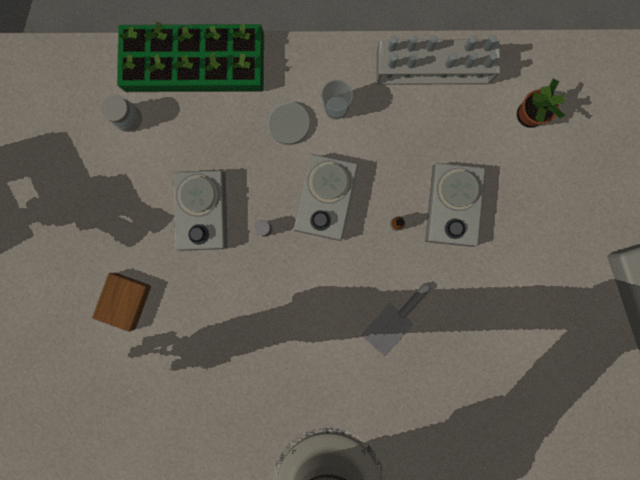

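View pics/side0.png

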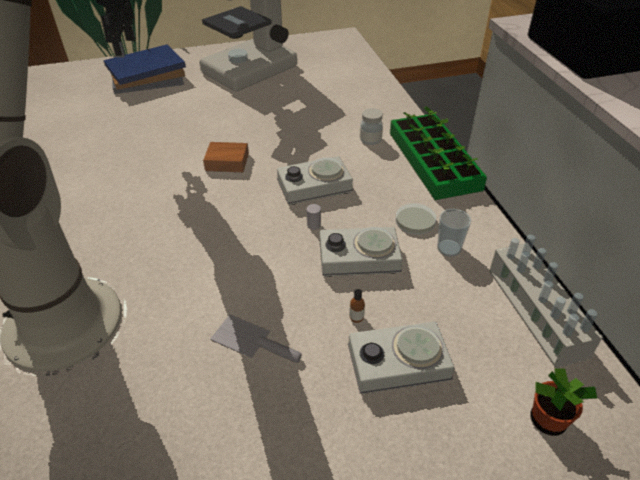

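The top view shows the buttons at about (198,234), (320,220) and (456,229) (col,row). In the side view they are at (294,173), (336,241) and (372,352). I'll enlarge the side view and triangulate.

```bash
cat > h.py <<'E'
import numpy as np,cv2
from plant import optics
def ray(c,u,v):
    k=optics.get_calibration(c);R=cv2.Rodrigues(k['rvec'])[0];C=-R.T@k['tvec']
    d=R.T@np.linalg.inv(k['mtx'])@np.array([u,v,1.]);return C,d/np.linalg.norm(d)
def atz(c,u,v,z):
    C,d=ray(c,u,v);return C+d*(z-C[2])/d[2]
def tri(a,b):
    A=np.zeros((3,3));y=np.zeros(3)
    for C,d in (a,b):
        P=np.eye(3)-np.outer(d,d);A+=P;y+=P@C
    return np.linalg.solve(A,y)
def proj(c,p):
    k=optics.get_calibration(c);return cv2.projectPoints(np.array([p],float),k['rvec'],k['tvec'],k['mtx'],None)[0].ravel()
E
python3 - <<'E'
from h import *
T=cv2.imread('pics/top0.png');S=cv2.imread('pics/side0.png')
t=[(198,234),(320,220),(456,229)];s=[(294,173),(336,241),(372,352)]
rows=[]
for a,b in zip(t,s):
    print(atz('top',*a,.06),tri(ray('top',*a),ray('side',*b)))
    cr=lambda I,p,h:cv2.resize(I[p[1]-h:p[1]+h,p[0]-h:p[0]+h],(266,266),interpolation=cv2.INTER_CUBIC)
    rows.append(np.vstack([cr(T,a,19),cr(S,b,19)]))
cv2.imwrite('pics/z.png',np.clip(np.hstack(rows)*1.5,0,255))
E
```

```text
[0.51314894 0.2589635  0.06      ] [0.51340179 0.25954792 0.05765223]
[0.54145131 0.01565392 0.06      ] [0.54218278 0.01565849 0.05568906]
[ 0.52395297 -0.25310009  0.06      ] [ 0.52464608 -0.25520845  0.05145668][ WARN:0@0.611] global loadsave.cpp:1063 imwrite_ Unsupported depth image for selected encoder is fallbacked to CV_8U.
```

View pics/z.png

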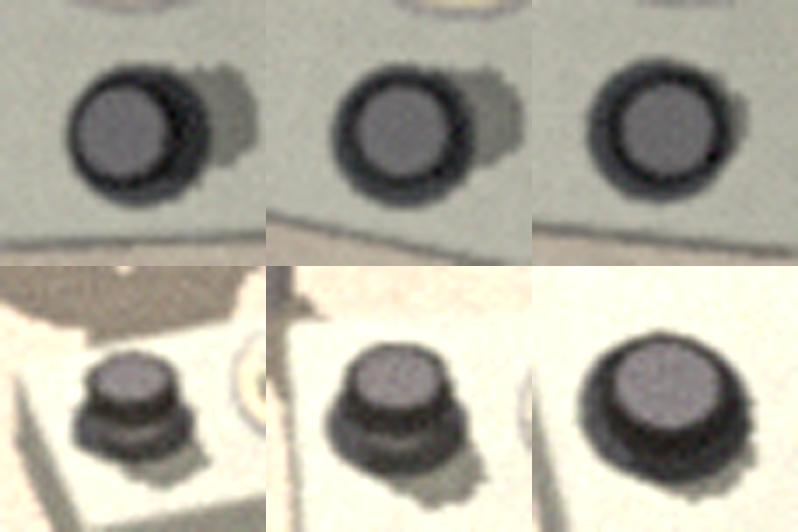

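The zoom is clear. The left (y≈0.26) and middle (y≈0.016) buttons stand out, with a visible neck and a long shadow. The right one (y≈-0.25) is locked. Next I'll refine the cap centres: left is top (196.4,233.6) and side (293.9,169.7); middle is top (320.6,219.3) and side (336.1,237.7).

```bash
python3 - <<'E'
from h import *
from plant import get_state
from scipy.spatial.transform import Rotation as R
s=get_state();p=s['ee_pos'];w,x,y,z=s['tool_rot'];r=R.from_quat([x,y,z,w]);print(r.as_matrix().round(3))
for a,b in (((196.4,233.6),(293.9,169.7)),((320.6,219.3),(336.1,237.7))):
    q=atz('top',*a,.065);print(q,tri(ray('top',*a),ray('side',*b)),(q-p)*100)
# rotvec to point exactly down
X=r.as_matrix()[:,0];print(np.cross(X,[0,0,-1]))
E
```

```text
[[-0.     0.284  0.959]
 [-0.001  0.959 -0.284]
 [-1.    -0.001 -0.   ]]
[0.51366672 0.26086713 0.065     ] [0.51372753 0.2604713  0.06639488] [ 32.92386015 -36.1998951  -17.66540773]
[0.5424308  0.01436411 0.065     ] [0.54230309 0.01434993 0.06610644] [ 35.80026836 -60.85019766 -17.66540773]
[ 0.00114492 -0.00039245  0.        ]
```

```bash
python3 -m handwheel '[[[0,4,-4.5,-1,0,0,0],[0,8,-9,-2,0,0,0],[0,12,-13.5,-3,0,0,0],[0,16,-18,-4,0,0,0],[0,20,-22.5,-6,0,0,0],[0,24,-27,-8,0,0,0],[0,28,-31.5,-10,0,0,0],[0,32.9,-36.2,-12,0,0,0],[0,32.9,-36.2,-14,0,0,0],[0,32.9,-36.2,-14,0,0,0]]]'
```

```text
time_s: 1.45
ee_pos: [0.5128, 0.259, 0.1004]
tool_rot: [0.698, 0.101, 0.701, -0.103]
force: [-0.5, 0.0, 0.6]
grip_width: 0.0001
```

```bash
python3 -m handwheel '[[[0,0,0.1,-1,0,0,0],[0,0,0.1,-2,0,0,0],[0,0,0.1,-2.4,0,0,0],[0,0,0.1,-2.7,0,0,0],[0,0,0.1,-3,0,0,0],[0,0,0.1,-3.3,0,0,0],[0,0,0.1,-3.6,0,0,0],[0,0,0.1,-3.8,0,0,0],[0,0,0.1,-3.8,0,0,0]]]'
python3 - <<'E'
from h import *
im=optics.grab_frame('side');cv2.imwrite('pics/s1.png',cv2.resize(im[100:260,200:420,::-1],(770,560)))
E
```

```text
time_s: 2.58
ee_pos: [0.5136, 0.2625, 0.0643]
tool_rot: [0.7, 0.101, 0.7, -0.101]
force: [-1.3, 0.9, 3.2]
grip_width: -0.0
```

View pics/s1.png

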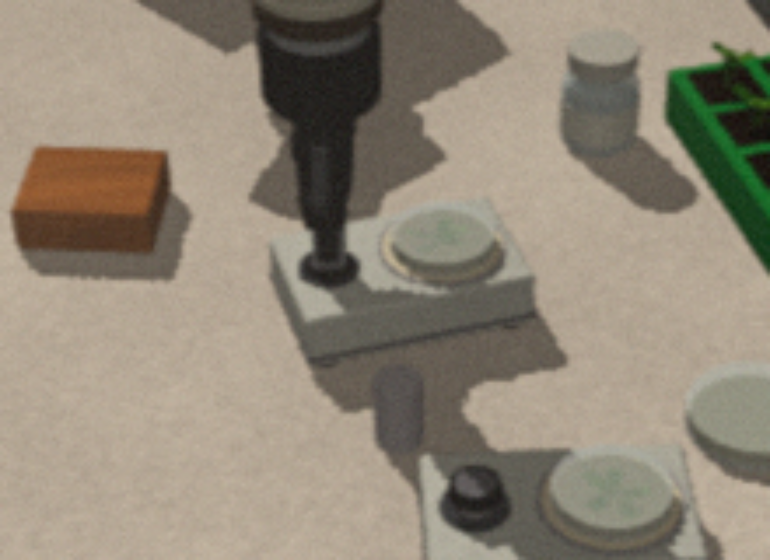

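The fingers are centred on the left button at roughly 53 mm, and it isn't home yet, so I'll press deeper.

```bash
python3 -m handwheel '[[[0,0,0,-0.2,0,0,0],[0,0,0,-0.4,0,0,0],[0,0,0,-0.4,0,0,0]]]'
```

```text
time_s: 3.0
ee_pos: [0.5137, 0.2624, 0.0615]
tool_rot: [0.7, 0.101, 0.7, -0.101]
force: [-4.6, 0.6, 12.6]
grip_width: -0.0002
```

That is the firm stop: tip at 50.5 mm with 12.6 N. Next I lift and move to the middle button.

```bash
python3 -m handwheel '[[[0,0,0,1,0,0,0],[0,0,0,4,0,0,0],[0,0,0,7,0,0,0],[0,0.7,-6,7,0,0,0],[0,1.4,-12,7,0,0,0],[0,2.1,-18,7,0,0,0],[0,2.9,-23,7,0,0,0],[0,2.9,-24.8,6,0,0,0],[0,2.9,-24.8,4,0,0,0],[0,2.9,-24.8,4,0,0,0]]]'
python3 - <<'E'
from h import *
im=optics.grab_frame('side');cv2.imwrite('pics/s2.png',cv2.resize(im[120:280,230:450,::-1],(770,560)))
E
```

```text
time_s: 4.25
ee_pos: [0.5408, 0.0145, 0.0987]
tool_rot: [0.698, 0.101, 0.701, -0.101]
force: [-0.1, -0.1, 0.0]
grip_width: 0.0002
```

View pics/s2.png

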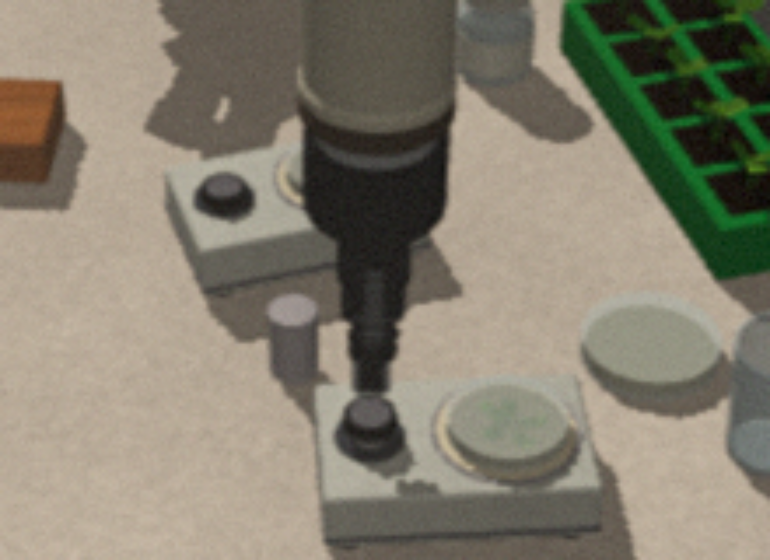

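The left button now sits low (locked), and the tool is above the middle one, which still stands out. Now I press it.

```bash
python3 -m handwheel '[[[0,0.1,0,-1,0,0,0],[0,0.1,0,-1.9,0,0,0],[0,0.1,0,-2.3,0,0,0],[0,0.1,0,-2.6,0,0,0],[0,0.1,0,-2.9,0,0,0],[0,0.1,0,-3.2,0,0,0],[0,0.1,0,-3.5,0,0,0],[0,0.1,0,-3.8,0,0,0],[0,0.1,0,-4,0,0,0],[0,0.1,0,-4,0,0,0]]]'
```

```text
time_s: 5.55
ee_pos: [0.5434, 0.0144, 0.0614]
tool_rot: [0.7, 0.101, 0.7, -0.101]
force: [-6.2, 0.9, 15.0]
grip_width: 0.0002
```

Firm stop reached: tip at 50.4 mm with 15 N. I'll lift clear, swing away from the view, and let it settle.

```bash
python3 -m handwheel '[[[0,0,0,1,0,0,0],[0,0,0,5,0,0,0],[0,0,0,10,0,0,0],[0,-3,3,14,0,0,0],[0,-6,6,16,0,0,0],[0,-9,9,16,0,0,0],[0,-12,12,16,0,0,0],[0,-12,14,16,0,0,0],[0,-12,14,16,0,0,0],[0,-12,14,16,0,0,0]]]'
python3 -m handwheel '[[[0,0,0,0,0,0,0],[0,0,0,0,0,0,0],[0,0,0,0,0,0,0],[0,0,0,0,0,0,0],[0,0,0,0,0,0,0],[0,0,0,0,0,0,0]]]'
python3 - <<'E'
from h import *
S=optics.grab_frame('side')[:,:,::-1];T=optics.grab_frame('top')[:,:,::-1]
cr=lambda I,p,h=22:cv2.resize(I[p[1]-h:p[1]+h,p[0]-h:p[0]+h],(266,266),interpolation=cv2.INTER_CUBIC)
t=[(198,234),(320,220),(456,229)];s=[(294,173),(336,241),(372,352)]
cv2.imwrite('pics/end.png',np.vstack([np.hstack([cr(T,p) for p in t]),np.hstack([cr(S,p) for p in s])]))
E
```

```text
time_s: 6.8
ee_pos: [0.424, 0.1533, 0.2203]
tool_rot: [0.7, 0.102, 0.7, -0.102]
force: [-0.1, -0.3, -0.5]
grip_width: 0.0003
time_s: 7.55
ee_pos: [0.4235, 0.1543, 0.2203]
tool_rot: [0.7, 0.101, 0.7, -0.101]
force: [0.4, 0.1, -0.3]
grip_width: 0.0002
```

View pics/end.png

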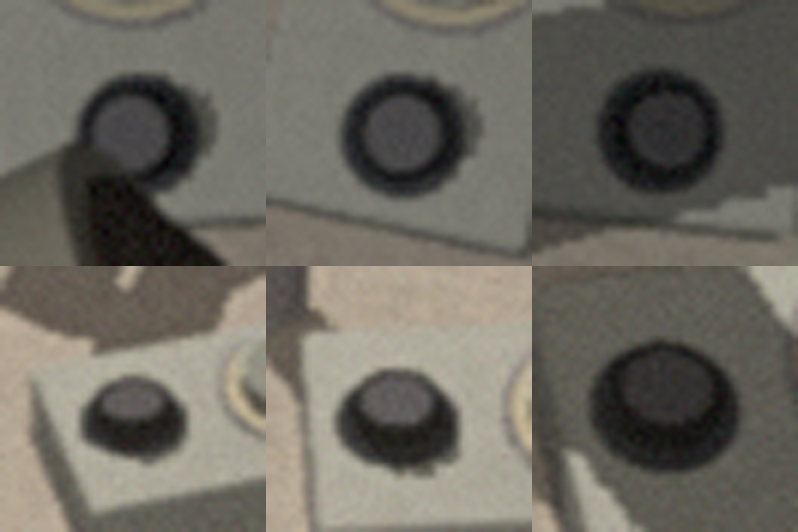

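All three buttons show the same low profile with no neck and short shadows, so all are locked. The right-hand plate is only in the arm's shadow.

```bash
python3 -c "
from plant import finish_job
print(finish_job())"
```

```text
the job is handed in; nothing more can be done
None
```

All three buttons looked locked in when I handed the job in, at about 7.7 s of the 38 s allowed.

- **Finding the two:** The cameras showed the left (y≈0.26) and middle (y≈0.01) buttons standing out and the right one (y≈-0.25) already locked. I left the right one alone.
- **Pressing:** I clicked each of the two from above with the fingers shut. Both went to the firm stop with the fingertips at about 50.5 mm, reading 12.6 N vertically on the left and 15 N on the middle. My first press on the left button stopped short at about 53 mm, so I carried on down without letting up.
- **Last checks:** After more than a second to settle, the side and top pictures showed all three buttons low with short shadows, except that the arm's shadow covered the right-hand plate. The arm was clear, with near-zero force. I checked the final state by picture only, not by touching the tops again. No checks disagreed.

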